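# Bleed and open a coolant tank's pressure cap

## Robot

A 6-joint arm with a two-finger parallel gripper is mounted at the origin on the work surface. World frame = base frame: x ahead of the robot, y to its left, z up, the work surface at z = 0. Lengths are in m, angles in rad, forces in N, time in s.
With the tool pointing down it reaches from about 0.275 to 0.75 m from the base axis. Payload 10.2 kg.
Tool frame: the origin (TCP) lies on the centre line of the jaws, within the pads' length; the fingertips stand 19 mm ahead of it and the grasp point (between the pads) is the TCP; z points along the fingers, y is the direction in which the jaws open and shut (so a half turn about z gives the same grasp; the last joint's range is limited). The gripper opens to 85 mm and grips with 20 to 120 N. Pads are 22 mm wide; open, the fingers measure 114 mm over their backs; the gripper's body (76 mm by 85 mm) begins 54 mm behind the grasp point. The pads swing forward as they close: fully open they stand 13 mm farther back than shut.
Start: joints at [-1.362, 0.313, 1.498, -0, 1.331, -0.223], TCP at [0.22, -0.477, 0.227] pointing down, gripper open.
Joint ranges: [-2.94, 2.94], [-0.97, 2.17], [0.19, 2.56], [-1.23, 4.37], [0.02, 3.11], [-2.88, 2.88]. Speed limits (rad/s): [2.39, 2.39, 3.01, 3.14, 3.14, 3.14].

## Interface

Orientations are given as a unit quaternion [w, x, y, z].
In Python, from plant import manip gives the robot as it stands.
- The arm moves only by the tool servo_tool, never from a script. Its argument "commands" is a list that holds one entry, the list of rows, each a list of 7 numbers: the shift along the tool's x, y, z normalised to -1 to 1, where 1 is 0.2 m, then the turn, a rotation vector about the tool's x, y, z normalised to -1 to 1, where 1 is 360 degrees, then the finger opening in mm, from 0 to 85.4. In form: [[[x, y, z, rx, ry, rz, fingers], ...]]. A call has exactly 8 rows; each row shifts and turns the commanded pose from where the row before left it, along the tool's axes as they then stand; what a row does not reach is not made up. A row lasts 1/8 s, in which the tool goes at most 62.5 mm and 10.7 degrees, less where a joint would pass 70% of its speed; a pose out of reach is approached as far as the arm can. A call with a number of a shift or a turn outside -1 to 1 is refused whole. A call with a gripper value outside its range is refused whole. The fingers move at their own pace and stop on an object; "force" is the grip in N (left out, the last holds). Time passes only in rows, so rows that do not move let the fingers close, or fill a call up. It gives the time, the measured TCP pose, the force and the opening at its end, in the units of the state.
- manip.read_state(): the state, without advancing time (a new reading comes with each control period).
- manip.grab_frame(name): name is "scene" or "top" or "wrist"; returns (picture, depth): 384x512x3 uint8, blue, green, red; 384x512 float32, m along the optical axis (not along the pixel's ray), 0 where there is no reading.
- manip.camera_model(name): a dict with "camera_matrix" (3x3 intrinsics, pixels), "R" (3x3) and "t" (3): a world point X has camera coordinates R X + t. Camera axes: x right, y down, z forward; pixel columns grow to the right and rows downward; lengths in m; the calibration is good to about 2 mm. The wrist camera is an equidistant fisheye: a pixel r from the principal point sees the ray r / f radians off the axis. A picture is of the moment at which its call begins: read the wrist's pose just before it. camera_model takes no time and is no camera call; for the wrist camera it gives the pose at the moment of the call.
- manip.hand_in(): hands the job in, once; it reports no verdict.
The state is a dict: "time_s": time; "joint_positions": joint angles; "joint_velocities": joint speeds; "joint_torque": joint torques, N m; "ee_pos": TCP position; "orientation": TCP orientation; "contact_force": force on the tool from outside, world axes, zero at the start; "torque": the same for the moment, N m; "grip_width": opening from 0.0 (shut) to 1.0 (fully open).
Only numpy, scipy, OpenCV 4.12 (cv2) and the standard library are available. Lean on these libraries where they do the work, as an engineer would, in place of code of your own. Each camera call takes 0.05 s, during which the arm holds its last target. There are 200 camera calls.

## Task

Open the coolant tank: turn its pressure cap anticlockwise, without pressing, to its first stop and keep it lightly against that stop for about a second so the pressure can bleed off; then press it down and turn it on past the stop until it is free. Never force the cap against a stop or ram it down. Lift it off, set it gently down upright (bar up) flat on the floor of the steel tray, and let go. Do not shift the socket in the tray, the screwdriver, the spray can or the cardboard box.

Things in the scene. Friction and masses are not known exactly. Their poses are not given: they have to be found in the camera images.
- cap_bar (a point): Pressure cap: black disc 60 mm across, 4 mm thick, an upright grip bar across its top 50 mm long, 16 thick, 26 high. This point: centre of the bar, on the cap's axis, 13 mm above the disc's top face, 34 mm above the cap's underside (a 26 mm plug on which it stands flat when set down). x along the bar, z up. 90 g. A spring pushes the cap up; it opens anticlockwise from above (+yaw).
- neck_rim (a point): Centre of the neck's rim, under the cap (z up, x as the tank's). Two claws of the cap, 22 mm off its axis, sit under its flange. From its start, 0 to 3 degrees off fully tight, the cap turns with up to 0.3 Nm of friction to a hard first stop 11 to 47 degrees off tight: differs widely each time, unseen, must be felt. 0.3 Nm against a stop is plenty; over 40 N on the first stop or 50 N on the neck breaks it.
- neck_foot (a point): Foot of the neck, on its axis, 27 mm below the rim. Pressing: spring 7 N at first; at 4.2 mm down (10 N) the claws clear the first stop; at 7 mm (12 N) the cap bottoms hard. Kept down, it turns on to a hard end stop 77 to 83 degrees off tight; within the last 5 degrees the claws stand in slots, the spring lifts the cap 3 mm and it comes straight up, 12 mm to be clear.
- tank: White plastic coolant tank, fixed: 150 x 210 mm body on a 190 x 240 mm steel foot plate, body top 116 mm high, upright round neck in the middle with its rim 155 mm up. Origin: centre of its underside, below the neck's axis. x and y along its 150 and 210 mm sides, z up. Fully tight, the cap's bar lies along the tank's x axis.
- tray: Shallow open steel tray, fixed: 180 mm along x, 250 mm along y, 25 mm high, walls and floor 4 mm thick. Origin: centre of its underside.
- socket_mid (a point): Loose dark steel socket standing in the tray near its -y end: 26 mm across, 62 mm high. This point is its centre.
- screwdriver: Loose screwdriver lying between tank and tray, along x. Leave alone.
- spray_can_mid (a point): Loose red spray can, 66 mm across, 200 mm high, behind the work. This point is its centre. Leave alone.
- plug_box_mid (a point): Loose cardboard box 60 x 90 x 50 mm, behind the work. This point is its centre. Leave alone.
Mind the look-alikes: they are no part of the job. Of the things like the part that bears cap_bar, leave any that is white or yellow; of the rest the larger one is meant.

How it is judged:
By the outcome, as a careful person would: the job done as asked, in the order asked, and still so for the second after the job is handed in, with the robot touching nothing.
It also fails if it takes over 67 s, if anything falls off the work surface, if the arm or the gripper's body presses on something with over 40 N, if the wrist force passes 120 N, or if a joint passes its speed limit or range.

## Working session

There is one attempt and no reset: what is moved stays moved. The work goes in short steps, Python scripts to look and compute and a tool call to move; the robot and the scene stay as the last step left them, time stands still between calls to the robot, and variables do not carry over. Pictures are saved under pics/ and viewed, about 8 in all and at most 12, crops included, and the job is handed in when it is done.

Besides the shell and the picture viewer there is one more tool, called after ">>>" as name(argument=value, ...), one argument or row to a line, values as JSON. servo_tool: Moves the arm, as the interface text tells. Scaled input: -1 to 1 covers 0.2 m each way for a shift and 360 degrees each way for a turn. Its arguments: {"type":"object","properties":{"commands":{"type":"array"},"force":{"type":"number"}},"required":["commands"]}

```bash
ls; mkdir -p pics; cat > h.py <<'E'
import numpy as np, cv2
from plant import manip
def cam(n):
    m=manip.camera_model(n); return np.array(m["camera_matrix"]),np.array(m["R"]),np.array(m["t"])
def cloud(n,d,M=None):  # pinhole cams, world points per pixel
    K,R,t=M or cam(n); v,u=np.mgrid[:384,:512]
    p=np.stack([(u-K[0,2])/K[0,0]*d,(v-K[1,2])/K[1,1]*d,d],-1)
    return (p-t)@R
E
python3 - <<'E'
from h import *
print(manip.read_state())
fs=[]
for n in("top","scene"):
    p,d=manip.grab_frame(n); np.savez(n+"0.npz",p=p,d=d); cv2.imwrite(f"pics/{n}0.png",p)
    K,R,t=cam(n); print(n,K.tolist(),(-R.T@t).round(3),R.round(3).tolist())
E
```

```text
pics
{'time_s': 0.0, 'joint_positions': array([-1.36240114e+00,  3.13466774e-01,  1.49843633e+00, -8.18330604e-06,
        1.33096341e+00, -2.23391648e-01]), 'joint_velocities': array([-0.00023269,  0.00086426,  0.00011832,  0.00027771,  0.00082765,
       -0.00107603]), 'joint_torque': array([ 4.25791077e-04, -4.12262070e+01, -2.59743011e+01, -1.02904498e-04,
        4.16356634e-03, -2.61837221e-05]), 'ee_pos': array([ 0.21964681, -0.47656536,  0.22622677]), 'orientation': array([-6.36943943e-04,  9.76784989e-01,  2.14221099e-01,  8.02010195e-07]), 'contact_force': array([-0.10315391, -0.18912007, -0.02512647]), 'torque': array([0.00440297, 0.02130178, 0.03909095]), 'grip_width': 0.9976757251354079}
top [[360.0541629671335, 0.0, 253.5999718486286], [0.0, 360.0541629671335, 191.6532630017638], [0.0, 0.0, 1.0]] [ 0.403 -0.029  0.86 ] [[0.02, -1.0, -0.016], [-0.983, -0.016, -0.181], [0.181, 0.019, -0.983]]
scene [[493.5981400224803, 0.0, 258.81418333920055], [0.0, 493.5981400224803, 192.30396064483136], [0.0, 0.0, 1.0]] [1.229 0.273 0.987] [[-0.398, 0.917, 0.009], [0.685, 0.304, -0.662], [-0.61, -0.258, -0.75]]
```

View pics/top0.png

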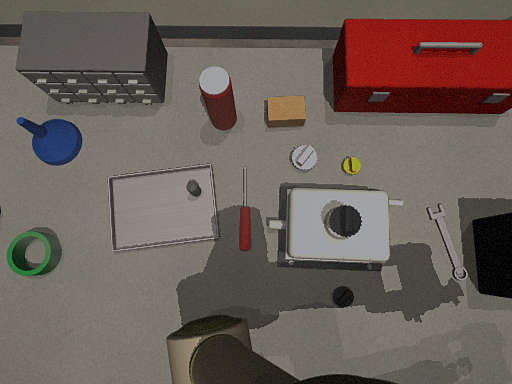

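View pics/scene0.png

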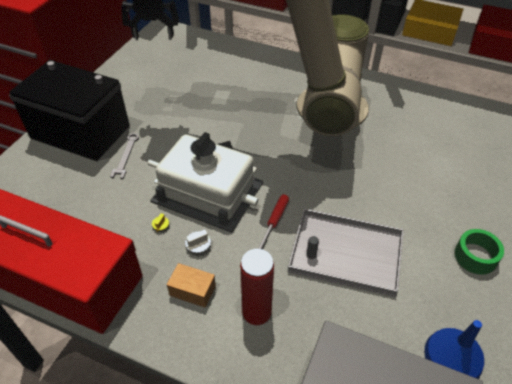

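The top view shows the tank at (338,225) with the large black cap at (345,220). The tray is at (163,207) with the socket at (193,187), and the screwdriver is at (245,210). The small black look-alike sits on the table at (343,296). Next I'll measure these from depth.

```bash
python3 - <<'E'
from h import *
z=np.load("top0.npz"); p,d=z["p"],z["d"]; W=cloud("top",d); X,Y,Z=W[...,0],W[...,1],W[...,2]
v,u=np.mgrid[:384,:512]; ok=d>0
def rect(m,name):
    P=W[m]; r=cv2.minAreaRect(P[:,:2].astype(np.float32)*1000); print(name,len(P),[np.round(a,1) for a in r],"z",np.percentile(P[:,2],[5,50,95]).round(4))
box=(u>270)&(u<410)&(v>175)&(v<275)&ok
rect(box&(Z>.105)&(Z<.125),"tank top")
rect(box&(Z>.003)&(Z<.016),"foot plate")
cap=box&(Z>.145); rect(cap,"cap"); 
print(np.histogram(Z[cap],bins=np.arange(.145,.2,.004)))
bar=cap&(Z>.180); rect(bar,"bar"); P=W[bar][:,:2]; c=P.mean(0); w,V=np.linalg.eigh(np.cov((P-c).T)); print("bar c",c,"dir",np.degrees(np.arctan2(V[1,1],V[0,1])),np.sqrt(w))
disc=cap&(Z>.150)&(Z<.170); rect(disc,"disc")
tb=(u>95)&(u<228)&(v>155)&(v<262)&ok
rect(tb&(Z>.018)&(Z<.030),"tray rim"); rect(tb&(Z>.04)&(u>180)&(u<210),"socket"); 
fl=tb&(abs(X-.45)<.05)&(Y>.2)&(Y<.3); print("floor",np.median(Z[fl]))
print("table",np.median(Z[(u>440)&(u<470)&(v>330)&ok]))
sd=(u>232)&(u<258)&(v>160)&(v<255)&(Z>.006)&ok; rect(sd,"screwdriver")
E
python3 - <<'E'
import cv2
p=cv2.imread("pics/top0.png")[165:285,260:420]
cv2.imwrite("pics/cap_crop.png",cv2.resize(p,None,fx=5,fy=5,interpolation=cv2.INTER_CUBIC))
E
```

```text
tank top 6083 [array([ 478. , -207.7]), array([237.1, 148.4]), np.float64(88.6)] z [0.1101 0.1155 0.1181]
foot plate 1331 [array([ 487. , -219.7]), array([233. , 329.1]), np.float64(0.9)] z [0.0035 0.0078 0.0108]
cap 781 [array([ 478.1, -193.1]), array([59.8, 61.6]), np.float64(1.3)] z [0.1643 0.1671 0.193 ]
(array([  1,   0,   0,   1,  99, 384,  21,  13,  10,  16,  13, 180,  43]), array([0.145, 0.149, 0.153, 0.157, 0.161, 0.165, 0.169, 0.173, 0.177,
       0.181, 0.185, 0.189, 0.193, 0.197]))
bar 257 [array([ 478.4, -192.6]), array([15.5, 48.8]), np.float64(88.6)] z [0.1827 0.1916 0.1939]
bar c [ 0.47829153 -0.19187127] dir 178.7541523697182 [0.0048735  0.01434337]
disc 488 [array([ 478.1, -193.1]), array([59.8, 61.6]), np.float64(1.3)] z [0.164  0.1661 0.168 ]
tray rim 785 [array([519.1, 202.4]), array([181. , 250.6]), np.float64(8.2)] z [0.0193 0.0245 0.0272]
socket 122 [array([560. , 126.8]), array([24.5, 24.5]), np.float64(78.9)] z [0.0463 0.0653 0.0683]
floor 0.0039693191734769834
table -0.00015901707486582674
screwdriver 533 [array([522.2,  13.7]), array([199.3,  32.6]), np.float64(4.7)] z [0.0142 0.0228 0.0268]
```

View pics/cap_crop.png

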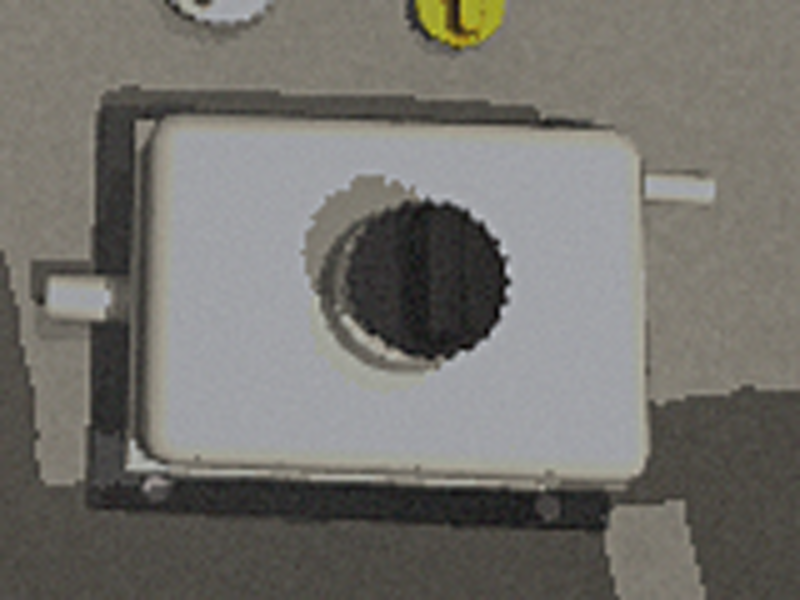

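>>> servo_tool(
  commands=[
    [[0,0,-0.1,0,0,0,85],[0.25,-0.107,-0.1,0,0,0,85],[0.25,-0.107,0,0,0,0.018,85],[0.25,-0.107,0,0,0,0.018,85],[0.25,-0.107,0,0,0,0.018,85],[0.25,-0.107,0,0,0,0.018,85],[0.25,-0.107,0,0,0,0,85],[0,0,0,0,0,0,85]],
  ],
  force=40,
)

```text
time_s: 1.1
ee_pos: [0.4783, -0.2808, 0.2658]
orientation: [-0.001, 1.0, -0.008, -0.0]
contact_force: [0.7, 0.1, -0.4]
grip_width: 0.994
```

```bash
cat >> h.py <<'E'
from scipy.spatial.transform import Rotation as Ro
def st():
    s=manip.read_state(); q=s["orientation"]; R=Ro.from_quat([q[1],q[2],q[3],q[0]]).as_matrix()
    yaw=np.degrees(np.arctan2(R[1,0],R[0,0]))
    print("t %.2f"%s["time_s"],"p",s["ee_pos"].round(4),"yaw %.2f"%yaw,"F",s["contact_force"].round(2),"M",s["torque"].round(3),"g %.3f"%s["grip_width"],"zax",R[:,2].round(4))
    return s,R
def to_tool(target):  # world delta to normalised tool shift
    s,R=st(); dl=R.T@(np.array(target)-s["ee_pos"]); print("tool shift norm",(dl/.2).round(4)); 
E
python3 - <<'E'
from h import *
to_tool([.478,-.193,.25])
E
```

```text
t 1.10 p [ 0.4783 -0.2808  0.2658] yaw -0.94 F [ 0.66  0.12 -0.36] M [ 0.065 -0.044  0.015] g 0.994 zax [-7.0e-04  1.2e-03 -1.0e+00]
tool shift norm [-0.0085 -0.4388  0.0797]
```

Now I'll centre above the cap at about 0.26 and take a wrist look.

>>> servo_tool(
  commands=[
    [[0,-0.11,0,0,0,0,85],[0,-0.11,0,0,0,0,85],[0,-0.11,0,0,0,0,85],[-0.008,-0.108,0,0,0,0.001,85],[0,0,0,0,0,0,85],[0,0,0,0,0,0,85],[0,0,0,0,0,0,85],[0,0,0,0,0,0,85]],
  ],
)

```text
time_s: 2.1
ee_pos: [0.4764, -0.1954, 0.2667]
orientation: [-0.0, 1.0, -0.014, -0.0]
contact_force: [-0.0, -0.5, -0.3]
grip_width: 1.0
```

```bash
python3 - <<'E'
from h import *
s,R=st(); K,Rc,t=cam("wrist"); p,d=manip.grab_frame("wrist"); np.savez("w1.npz",p=p,d=d,K=K,R=Rc,t=t); cv2.imwrite("pics/w1.png",p)
print(K.round(1).tolist(),"cam pos",(-Rc.T@t).round(4),"axis",Rc[2].round(3))
X=np.array([.478,-.193,.192]); c=Rc@X+t; th=np.arccos(c[2]/np.linalg.norm(c)); e=c[:2]/np.hypot(*c[:2]); print("expect bar top px",K[:2,2]+K[0,0]*th*e)
E
```

```text
t 2.10 p [ 0.4764 -0.1954  0.2667] yaw -1.57 F [-0.02 -0.52 -0.27] M [ 0.021  0.012 -0.026] g 1.000 zax [-1.e-04  1.e-04 -1.e+00]
[[297.3, 0.0, 258.3], [0.0, 297.3, 190.3], [0.0, 0.0, 1.0]] cam pos [ 0.5431 -0.1973  0.4137] axis [-0.263  0.008 -0.965]
expect bar top px [255.38582322 196.06763181]
```

View pics/w1.png

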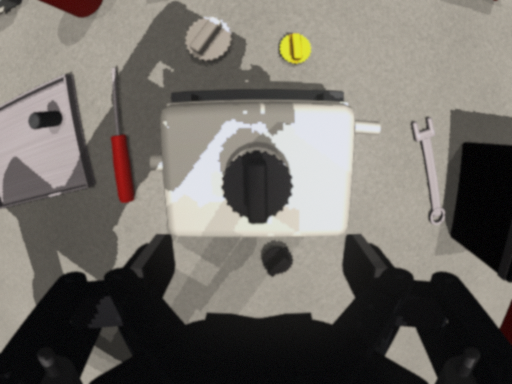

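The wrist view shows the cap centred at about (257,186). Its bar runs vertically at column 258, and the fingers straddle it. I'll measure it with the fisheye depth.

```bash
python3 - <<'E'
from h import *
z=np.load("w1.npz"); p,d,K,R,t=[z[k] for k in("p","d","K","R","t")]
v,u=np.mgrid[:384,:512]; a=(u-K[0,2])/K[0,0]; b=(v-K[1,2])/K[1,1]; r=np.hypot(a,b)+1e-9; s=np.tan(r)/r
W=(np.stack([a*s*d,b*s*d,d],-1)-t)@R; Z=W[...,2]
box=(u>215)&(u<300)&(v>140)&(v<230)&(d>0)
def rect(m,n):
    P=W[m]; q=cv2.minAreaRect(P[:,:2].astype(np.float32)*1000); print(n,len(P),[np.round(x,1) for x in q],np.median(P[:,2]).round(4),P.mean(0).round(4))
rect(box&(Z>.186),"bar"); rect(box&(Z>.158),"cap"); rect(box&(Z>.158)&(Z<.172),"disc")
P=W[box&(Z>.188)][:,:2]; w,V=np.linalg.eigh(np.cov(P.T)); print(np.degrees(np.arctan2(V[1,1],V[0,1])))
# z-range of the fingertips in view
E
```

```text
bar 1235 [array([ 479.4, -194.2]), array([16. , 49.1]), np.float64(89.7)] 0.1917 [ 0.4803 -0.1942  0.1916]
cap 3867 [array([ 480.4, -194.2]), array([62.4, 59.7]), np.float64(87.2)] 0.1664 [ 0.4814 -0.1943  0.1743]
disc 2581 [array([ 480.4, -194.2]), array([62.4, 59.7]), np.float64(87.2)] 0.166 [ 0.4814 -0.1943  0.166 ]
179.92114956923038
```

>>> servo_tool(
  commands=[
    [[0.013,-0.008,0.05,0,0,-0.002,85],[0,0,0.1,0,0,0,60],[0,0,0.1,0,0,0,50],[0,0,0.08,0,0,0,40],[0,0,0.05,0,0,0,40],[0,0,0,0,0,0,40],[0,0,0,0,0,0,40],[0,0,0,0,0,0,40]],
  ],
)

```text
time_s: 3.15
ee_pos: [0.4793, -0.1936, 0.1913]
orientation: [0.0, 1.0, -0.007, 0.0]
contact_force: [0.5, -0.5, 0.8]
grip_width: 0.467
```

```bash
python3 -c "
from h import *
to_tool([.479,-.1938,.190])"
```

```text
t 3.15 p [ 0.4793 -0.1936  0.1913] yaw -0.82 F [ 0.45 -0.52  0.77] M [0.027 0.023 0.002] g 0.467 zax [ 9.e-04 -6.e-04 -1.e+00]
tool shift norm [-0.0013  0.0008  0.0067]
```

>>> servo_tool(
  commands=[
    [[0,0,0.006,0,0,0,25],[0,0,0,0,0,0,21],[0,0,0,0,0,0,18],[0,0,0,0,0,0,14],[0,0,0,0,0,0,10],[0,0,0,0,0,0,10],[0,0,0,0,0,0,10],[0,0,0,0,0,0,10]],
  ],
  force=30,
)

```text
time_s: 4.15
ee_pos: [0.4791, -0.1935, 0.1896]
orientation: [0.0, 1.0, -0.007, 0.0]
contact_force: [0.4, -0.1, 0.6]
grip_width: 0.118
```

```bash
python3 -c "
from h import *
st()"
```

```text
t 4.15 p [ 0.4791 -0.1935  0.1896] yaw -0.82 F [ 0.38 -0.15  0.6 ] M [0.003 0.02  0.013] g 0.118 zax [ 0. -0. -1.]
```

```bash
python3 - <<'E'
from h import *
st(); K,Rc,t=cam("wrist"); p,d=manip.grab_frame("wrist"); np.savez("w2.npz",p=p,d=d,K=K,R=Rc,t=t)
ps,ds=manip.grab_frame("scene"); 
a=cv2.resize(p[130:330,160:360],(400,400),interpolation=cv2.INTER_CUBIC); b=cv2.resize(ps[70:230,130:290],(400,400),interpolation=cv2.INTER_CUBIC)
cv2.imwrite("pics/c2.png",np.hstack([a,b])); st()
E
```

```text
t 4.15 p [ 0.4791 -0.1935  0.1896] yaw -0.82 F [ 0.38 -0.15  0.6 ] M [0.003 0.02  0.013] g 0.118 zax [ 0. -0. -1.]
t 4.25 p [ 0.4791 -0.1935  0.1896] yaw -0.82 F [0.08 0.46 0.34] M [ 0.01  -0.03   0.056] g 0.116 zax [ 0.  0. -1.]
```

View pics/c2.png

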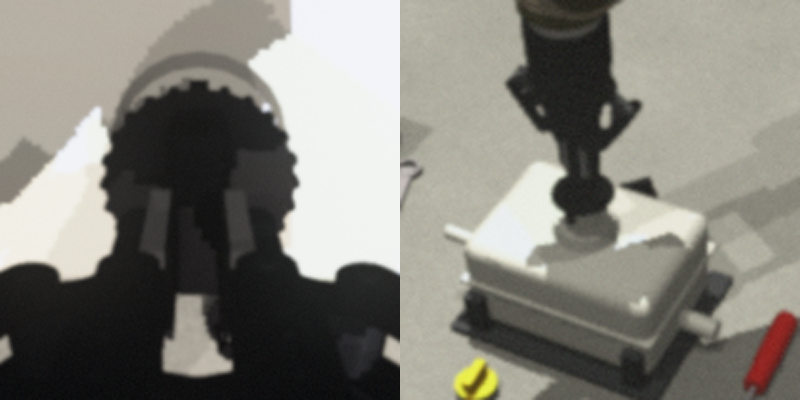

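>>> servo_tool(
  commands=[
    [[0,0,0,0,0,0,4],[0,0,0,0,0,0,0],[0,0,0,0,0,0,0],[0,0,0,0,0,0,0],[0,0,0,0,0,0,0],[0,0,0,0,0,0,0],[0,0,0,0,0,0,0],[0,0,0,0,0,0,0]],
  ],
  force=40,
)

```text
time_s: 5.25
ee_pos: [0.4791, -0.1935, 0.1896]
orientation: [-0.0, 1.0, -0.007, -0.0]
contact_force: [-0.4, 0.3, -0.5]
grip_width: 0.003
```

```bash
python3 -c "
from h import *
st()"
```

```text
t 5.25 p [ 0.4791 -0.1935  0.1896] yaw -0.82 F [-0.38  0.26 -0.49] M [-0.008  0.036  0.014] g 0.003 zax [-0.  0. -1.]
```

```bash
python3 - <<'E'
from h import *
st(); K,R,t=cam("wrist"); p,d=manip.grab_frame("wrist"); np.savez("w3.npz",p=p,d=d,K=K,R=R,t=t)
v,u=np.mgrid[:384,:512]; a=(u-K[0,2])/K[0,0]; b=(v-K[1,2])/K[1,1]; r=np.hypot(a,b)+1e-9; s=np.tan(r)/r
W=(np.stack([a*s*d,b*s*d,d],-1)-t)@R
print("cam",(-R.T@t).round(4))
for row in range(160,330,10): print(row,[tuple((W[row,c]*1000).round().astype(int)) for c in (230,245,258,270,285)])
c=cv2.resize(p[130:330,160:360],(500,500),interpolation=cv2.INTER_CUBIC); cv2.imwrite("pics/c3.png",np.clip(c*2.0,0,255).astype(np.uint8))
E
```

```text
t 5.25 p [ 0.4791 -0.1935  0.1896] yaw -0.82 F [-0.38  0.26 -0.49] M [-0.008  0.036  0.014] g 0.003 zax [-0.  0. -1.]
cam [ 0.5458 -0.1945  0.3366]
160 [(np.int64(509), np.int64(-172), np.int64(115)), (np.int64(510), np.int64(-184), np.int64(120)), (np.int64(510), np.int64(-194), np.int64(122)), (np.int64(510), np.int64(-202), np.int64(121)), (np.int64(509), np.int64(-214), np.int64(116))]
170 [(np.int64(503), np.int64(-173), np.int64(121)), (np.int64(504), np.int64(-184), np.int64(127)), (np.int64(508), np.int64(-194), np.int64(148)), (np.int64(504), np.int64(-202), np.int64(127)), (np.int64(503), np.int64(-213), np.int64(124))]
180 [(np.int64(497), np.int64(-173), np.int64(127)), (np.int64(506), np.int64(-186), np.int64(166)), (np.int64(506), np.int64(-194), np.int64(167)), (np.int64(505), np.int64(-201), np.int64(165)), (np.int64(505), np.int64(-210), np.int64(166))]
190 [(np.int64(500), np.int64(-177), np.int64(166)), (np.int64(500), np.int64(-186), np.int64(166)), (np.int64(504), np.int64(-194), np.int64(182)), (np.int64(503), np.int64(-200), np.int64(180)), (np.int64(499), np.i
[... 2510 characters left out ...]
86), np.int64(269)), (np.int64(490), np.int64(-189), np.int64(261)), (np.int64(468), np.int64(-193), np.int64(231)), (np.int64(489), np.int64(-197), np.int64(259)), (np.int64(496), np.int64(-201), np.int64(269))]
310 [(np.int64(498), np.int64(-186), np.int64(276)), (np.int64(488), np.int64(-189), np.int64(264)), (np.int64(280), np.int64(-190), np.int64(0)), (np.int64(485), np.int64(-197), np.int64(260)), (np.int64(497), np.int64(-201), np.int64(275))]
320 [(np.int64(496), np.int64(-187), np.int64(278)), (np.int64(490), np.int64(-190), np.int64(270)), (np.int64(490), np.int64(-193), np.int64(270)), (np.int64(490), np.int64(-197), np.int64(270)), (np.int64(496), np.int64(-200), np.int64(278))]
```

View pics/c3.png

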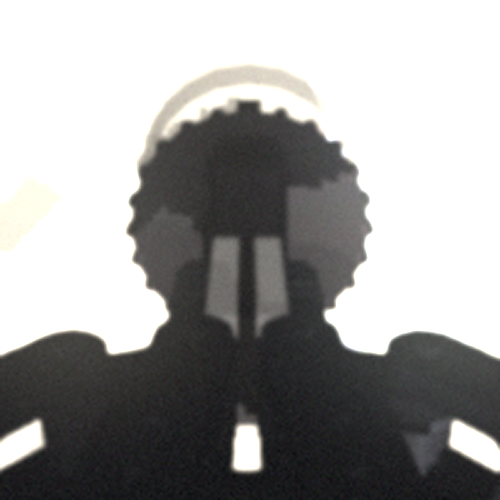

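The pads are shut above the bar. In the wrist depth the tip edge sits at z≈0.197, the bar top is at 0.192, and the pad front is at x 0.490. The real tips are therefore about 26 mm higher than the reported TCP implies. I'll trust the direct camera comparison: open, descend in stages and check the tips again.

>>> servo_tool(
  commands=[
    [[0,0,0,0,0,0,36],[0,0,0,0,0,0,36],[0,0,0,0,0,0,36],[0,0,0,0,0,0,36],[0,0,0.025,0,0,0,36],[0,0,0.025,0,0,0,36],[0,0,0.025,0,0,0,36],[0,0,0,0,0,0,36]],
  ],
)

```text
time_s: 6.3
ee_pos: [0.4789, -0.1934, 0.1741]
orientation: [-0.0, 1.0, -0.007, -0.0]
contact_force: [-0.3, -0.8, 0.8]
grip_width: 0.425
```

```bash
cat >> h.py <<'E'
def wcloud(tag):
    K,R,t=cam("wrist"); p,d=manip.grab_frame("wrist"); np.savez(tag+".npz",p=p,d=d,K=K,R=R,t=t)
    v,u=np.mgrid[:384,:512]; a=(u-K[0,2])/K[0,0]; b=(v-K[1,2])/K[1,1]; r=np.hypot(a,b)+1e-9; s=np.tan(r)/r
    return p,(np.stack([a*s*d,b*s*d,d],-1)-t)@R
E
python3 - <<'E'
from h import *
s,R=st(); p,W=wcloud("w4"); e=s["ee_pos"]
# pad front plane: x within e.x+9..13, y off centre
X,Y,Z=W[...,0],W[...,1],W[...,2]
for sg in(1,-1):
    m=(abs(X-e[0]-.011)<.0025)&(sg*(Y-e[1])>.005)&(sg*(Y-e[1])<.035)&(Z<.27)&(Z>.12)
    v,u=np.nonzero(m); Q=W[m]; print(sg,len(Q),"zmin",np.sort(Q[:,2])[:8].round(4),"y",np.percentile(Q[:,1],[2,98]).round(4)); 
    hi=Q[(Q[:,2]>.2)&(Q[:,2]<.215)]; print(" y of pad at z .2-.215",np.percentile(hi[:,1],[2,98]).round(4) if len(hi) else None)
    for z0 in np.arange(.16,.23,.005):
        q=Q[(Q[:,2]>z0)&(Q[:,2]<z0+.005)]; print("  ",z0.round(3),len(q),np.percentile(q[:,1],[5,95]).round(4) if len(q) else "")
E
```

```text
t 6.30 p [ 0.4789 -0.1934  0.1741] yaw -0.82 F [-0.31 -0.85  0.82] M [ 0.011 -0.004  0.012] g 0.425 zax [-7.e-04  6.e-04 -1.e+00]
1 2772 zmin [0.1201 0.121  0.1213 0.1214 0.1214 0.1226 0.1226 0.1227] y [-0.1881 -0.1634]
 y of pad at z .2-.215 [-0.1757 -0.169 ]
   0.16 13 [-0.1804 -0.1644]
   0.165 272 [-0.1838 -0.1669]
   0.17 0 
   0.175 1 [-0.1751 -0.1751]
   0.18 20 [-0.1753 -0.1691]
   0.185 67 [-0.1865 -0.1694]
   0.19 100 [-0.1881 -0.1696]
   0.195 68 [-0.1752 -0.1696]
   0.2 80 [-0.1753 -0.1694]
   0.205 94 [-0.1756 -0.1691]
   0.21 97 [-0.1755 -0.1693]
   0.215 123 [-0.1754 -0.1683]
   0.22 85 [-0.1729 -0.1625]
   0.225 232 [-0.174  -0.1626]
   0.23 240 [-0.1751 -0.164 ]
-1 2868 zmin [0.1211 0.1212 0.1213 0.1215 0.1218 0.1224 0.1229 0.123 ] y [-0.2235 -0.1987]
 y of pad at z .2-.215 [-0.2179 -0.2114]
   0.16 11 [-0.2236 -0.2061]
   0.165 269 [-0.2212 -0.2043]
   0.17 0 
   0.175 0 
   0.18 23 [-0.2171 -0.2112]
   0.185 73 [-0.2174 -0.2019]
   0.19 132 [-0.217  -0.1985]
   0.195 72 [-0.2178 -0.2113]
   0.2 83 [-0.2178 -0.2115]
   0.205 83 [-0.2175 -0.2114]
   0.21 94 [-0.2174 -0.2115]
   0.215 111 [-0.2204 -0.2117]
   0.22 114 [-0.2243 -0.2142]
   0.225 256 [-0.224  -0.2132]
   0.23 249 [-0.2229 -0.2121]
```

>>> servo_tool(
  commands=[
    [[0,0.002,0.024,0,0,0,36],[0,0,0.023,0,0,0,36],[0,0,0,0,0,0,30],[0,0,0,0,0,0,24],[0,0,0,0,0,0,20],[0,0,0,0,0,0,17],[0,0,0,0,0,0,14],[0,0,0,0,0,0,10]],
  ],
  force=40,
)

```text
time_s: 7.35
ee_pos: [0.4791, -0.194, 0.1654]
orientation: [0.0, 1.0, -0.007, 0.0]
contact_force: [-0.6, 0.2, 3.3]
grip_width: 0.176
```

```bash
python3 -c "
from h import *
st()"
```

```text
t 7.35 p [ 0.4791 -0.194   0.1654] yaw -0.82 F [-0.57  0.18  3.32] M [-0.052  0.122  0.017] g 0.176 zax [ 3.e-04 -3.e-04 -1.e+00]
```

>>> servo_tool(
  commands=[
    [[0,0,-0.001,0,0,0,8],[0,0,0,0,0,0,8],[0,0,0,0,0,-0.0028,8],[0,0,0,0,0,-0.0028,8],[0,0,0,0,0,-0.0028,8],[0,0,0,0,0,-0.0028,8],[0,0,0,0,0,-0.0028,8],[0,0,0,0,0,-0.0028,8]],
  ],
)

```text
time_s: 8.35
ee_pos: [0.4791, -0.1939, 0.1654]
orientation: [-0.0, 0.999, 0.046, 0.0]
contact_force: [-0.5, -0.6, 1.8]
grip_width: 0.181
```

```bash
python3 -c "
from h import *
st()"
```

```text
t 8.35 p [ 0.4791 -0.1939  0.1654] yaw 5.30 F [-0.49 -0.59  1.81] M [ 0.074 -0.02  -0.036] g 0.181 zax [ 1.e-04  1.e-04 -1.e+00]
```

>>> servo_tool(
  commands=[
    [[0,0,-0.001,0,0,-0.0014,8],[0,0,0,0,0,-0.0014,8],[0,0,0,0,0,-0.0014,8],[0,0,0,0,0,-0.0014,8],[0,0,0,0,0,-0.0014,8],[0,0,0,0,0,-0.0014,8],[0,0,0,0,0,0,8],[0,0,0,0,0,0,8]],
  ],
  force=30,
)

```text
time_s: 9.35
ee_pos: [0.479, -0.1939, 0.1655]
orientation: [-0.0, 0.997, 0.072, -0.0]
contact_force: [0.4, -0.0, -2.3]
grip_width: 0.177
```

```bash
python3 -c "
from h import *
st()
p,W=wcloud('w5'); Z=W[...,2]; m=(Z>.186)&(Z<.196)&(abs(W[...,0]-.479)<.04)&(abs(W[...,1]+.194)<.02); P=W[m]; 
q=P[P[:,0]>.492]; print(len(q)); l=cv2.fitLine(q[:,:2].astype(np.float32),2,0,.001,.001).ravel(); print(l, cv2.minAreaRect((q[:,:2]*1000).astype(np.float32)))
c=cv2.resize(p[130:330,160:360],(500,500),interpolation=cv2.INTER_CUBIC); cv2.imwrite('pics/c5.png',np.clip(c*2.0,0,255).astype(np.uint8))
"
```

```text
t 9.35 p [ 0.479  -0.1939  0.1655] yaw 8.25 F [ 0.39 -0.05 -2.29] M [ 0.048 -0.145 -0.019] g 0.177 zax [-3.e-04  2.e-04 -1.e+00]
1016
[ 0.19220513  0.9813548   0.49832323 -0.19147265] ((498.203125, -194.35789489746094), (12.389080047607422, 23.01523208618164), 0.05694570764899254)
```

View pics/c5.png

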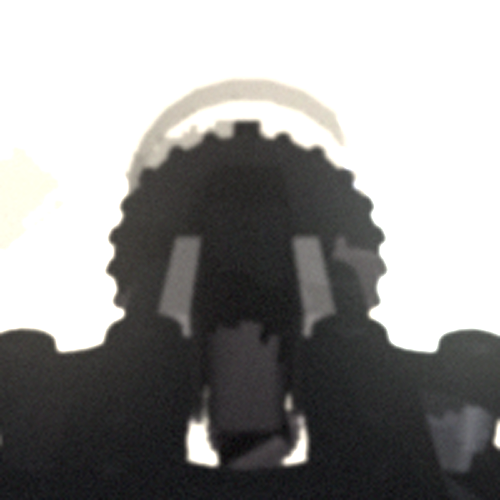

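The bar stays aligned with the pads, centred at about (250,240) in the crop, so the cap is turning. I'll continue in steps of about 3° and watch the torque.

>>> servo_tool(
  commands=[
    [[0,0,0,0,0,-0.0014,8],[0,0,0,0,0,-0.0014,8],[0,0,0,0,0,-0.0014,8],[0,0,0,0,0,-0.0014,8],[0,0,0,0,0,-0.0014,8],[0,0,0,0,0,-0.0014,8],[0,0,0,0,0,0,8],[0,0,0,0,0,0,8]],
  ],
)

```text
time_s: 10.4
ee_pos: [0.479, -0.194, 0.1655]
orientation: [-0.0, 0.995, 0.098, -0.0]
contact_force: [-0.4, -0.3, -4.6]
grip_width: 0.176
```

```bash
python3 -c "
from h import *
st()"
```

```text
t 10.40 p [ 0.479  -0.194   0.1655] yaw 11.27 F [-0.43 -0.27 -4.58] M [-0.131  0.027 -0.239] g 0.176 zax [-1.e-04 -0.e+00 -1.e+00]
```

>>> servo_tool(
  commands=[
    [[0,0,0.001,0,0,0,8],[0,0,0.001,0,0,-0.0005,8],[0,0,0,0,0,-0.0005,8],[0,0,0,0,0,0,8],[0,0,0,0,0,0,8],[0,0,0,0,0,0,8],[0,0,0,0,0,0,8],[0,0,0,0,0,0,8]],
  ],
)

```text
time_s: 11.4
ee_pos: [0.4791, -0.194, 0.1654]
orientation: [0.0, 0.995, 0.101, 0.0]
contact_force: [-2.7, -0.1, 3.7]
grip_width: 0.181
```

```bash
python3 -c "
from h import *
st()"
```

```text
t 11.40 p [ 0.4791 -0.194   0.1654] yaw 11.64 F [-2.73 -0.07  3.66] M [-0.072  0.596 -0.242] g 0.181 zax [ 2.e-04 -3.e-04 -1.e+00]
```

>>> servo_tool(
  commands=[
    [[0,0,-0.001,0,0,-0.0007,8],[0,0,0,0,0,-0.0007,8],[0,0,0,0,0,0,8],[0,0,0,0,0,0,8],[0,0,0,0,0,0,8],[0,0,0,0,0,0,8],[0,0,0,0,0,0,8],[0,0,0,0,0,0,8]],
  ],
)

```text
time_s: 12.4
ee_pos: [0.4791, -0.194, 0.1654]
orientation: [0.0, 0.994, 0.106, 0.0]
contact_force: [-2.1, -2.2, 2.5]
grip_width: 0.177
```

```bash
python3 -c "
from h import *
st()"
```

```text
t 12.40 p [ 0.4791 -0.194   0.1654] yaw 12.14 F [-2.13 -2.22  2.54] M [-0.401  0.311 -0.37 ] g 0.177 zax [ 1.e-04 -2.e-04 -1.e+00]
```

>>> servo_tool(
  commands=[
    [[0,0,-0.0005,0,0,0.0014,8],[0,0,0,0,0,0,8],[0,0,0,0,0,0,8],[0,0,0,0,0,0,8],[0,0,0,0,0,0,8],[0,0,0,0,0,0,8],[0,0,0,0,0,0,8],[0,0,0,0,0,0,8]],
  ],
)

```text
time_s: 13.4
ee_pos: [0.4791, -0.194, 0.1654]
orientation: [0.0, 0.995, 0.101, 0.0]
contact_force: [-0.8, -2.6, 1.1]
grip_width: 0.178
```

```bash
python3 -c "
from h import *
st()"
```

```text
t 13.40 p [ 0.4791 -0.194   0.1654] yaw 11.63 F [-0.79 -2.59  1.06] M [-0.656  0.072 -0.166] g 0.178 zax [ 0.e+00 -1.e-04 -1.e+00]
```

>>> servo_tool(
  commands=[
    [[0,0,0,0,0,-0.0007,8],[0,0,0,0,0,-0.0007,8],[0,0,0,0,0,-0.0007,8],[0,0,0,0,0,-0.0005,8],[0,0,0,0,0,0,8],[0,0,0,0,0,0,8],[0,0,0,0,0,0,8],[0,0,0,0,0,0,8]],
  ],
  force=25,
)

```text
time_s: 14.4
ee_pos: [0.4791, -0.1939, 0.1655]
orientation: [0.0, 0.994, 0.109, 0.0]
contact_force: [-1.3, -4.8, -0.7]
grip_width: 0.176
```

```bash
python3 -c "
from h import *
st()"
```

```text
t 14.40 p [ 0.4791 -0.1939  0.1655] yaw 12.57 F [-1.27 -4.83 -0.68] M [-0.762  0.071 -0.507] g 0.176 zax [ 0. -0. -1.]
```

Torque rises linearly (0.17 → 0.37 → 0.51 Nm) above the maximum friction, so this is the first stop at about 11° yaw. I'll ease back to a light contact and hold for a second.

>>> servo_tool(
  commands=[
    [[0,0,0,0,0,0.0019,8],[0,0,0,0,0,0,8],[0,0,0,0,0,0,8],[0,0,0,0,0,0,8],[0,0,0,0,0,0,8],[0,0,0,0,0,0,8],[0,0,0,0,0,0,8],[0,0,0,0,0,0,8]],
  ],
  force=40,
)

```text
time_s: 15.4
ee_pos: [0.479, -0.1939, 0.1655]
orientation: [-0.0, 0.995, 0.104, -0.0]
contact_force: [-0.2, -4.0, -1.9]
grip_width: 0.177
```

```bash
python3 -c "
from h import *
st()"
```

```text
t 15.40 p [ 0.479  -0.1939  0.1655] yaw 11.89 F [-0.17 -4.01 -1.94] M [-0.791  0.014 -0.175] g 0.177 zax [-0.  0. -1.]
```

>>> servo_tool(
  commands=[
    [[0,0,0,0,0,-0.0003,8],[0,0,0,0,0,0,8],[0,0,0,0,0,0,8],[0,0,0,0,0,0,8],[0,0,0,0,0,0,8],[0,0,0,0,0,0,8],[0,0,0,0,0,0,8],[0,0,0,0,0,0,8]],
  ],
  force=50,
)

```text
time_s: 16.4
ee_pos: [0.479, -0.1939, 0.1655]
orientation: [-0.0, 0.995, 0.104, -0.0]
contact_force: [-0.3, -4.0, -2.2]
grip_width: 0.175
```

```bash
python3 -c "
from h import *
st()"
```

```text
t 16.40 p [ 0.479  -0.1939  0.1655] yaw 11.99 F [-0.28 -4.01 -2.2 ] M [-0.788 -0.043 -0.28 ] g 0.175 zax [-0.  0. -1.]
```

>>> servo_tool(
  commands=[
    [[0,0,0.004,0,0,0.0006,8],[0,0,0.004,0,0,0,8],[0,0,0.004,0,0,0,8],[0,0,0.004,0,0,0,8],[0,0,0.004,0,0,0,8],[0,0,0.004,0,0,0,8],[0,0,0,0,0,0,8],[0,0,0,0,0,0,8]],
  ],
)

```text
time_s: 17.4
ee_pos: [0.4792, -0.1939, 0.1618]
orientation: [0.0, 0.995, 0.103, 0.0]
contact_force: [-1.8, -2.5, 6.5]
grip_width: 0.172
```

```bash
python3 -c "
from h import *
st()"
```

```text
t 17.40 p [ 0.4792 -0.1939  0.1618] yaw 11.82 F [-1.75 -2.48  6.46] M [-0.41   0.586 -0.011] g 0.172 zax [ 8.e-04 -7.e-04 -1.e+00]
```

>>> servo_tool(
  commands=[
    [[0,0,0.003,0,0,0,8],[0,0,0.003,0,0,0,8],[0,0,0,0,0,0,8],[0,0,0,0,0,0,8],[0,0,0,0,0,0,8],[0,0,0,0,0,0,8],[0,0,0,0,0,0,8],[0,0,0,0,0,0,8]],
  ],
)

```text
time_s: 18.4
ee_pos: [0.4792, -0.1939, 0.1607]
orientation: [0.0, 0.995, 0.103, 0.0]
contact_force: [-3.6, -2.5, 9.9]
grip_width: 0.177
```

```bash
python3 - <<'E'
from h import *
s,R=st(); p,W=wcloud("w6"); X,Y,Z=W[...,0],W[...,1],W[...,2]; e=s["ee_pos"]
r=np.hypot(X-e[0],Y-e[1]); m=(r<.032)&(Z>.15)&(Z<.175); print("disc z",np.percentile(Z[m],[10,50,90]).round(4),m.sum())
L=(np.stack([X,Y,Z],-1)-e)@R
for sg in(1,-1):
    f=(abs(L[...,0]-.011)<.0025)&(sg*L[...,1]>.007)&(sg*L[...,1]<.016); q=np.sort(Z[f&(Z>.12)]); print([int(((q>a)&(q<a+.003)).sum()) for a in np.arange(.15,.2,.003)])
b=(r<.032)&(Z>.178)&(Z<.192)&(L[...,0]>.015); print("bar top",np.percentile(Z[b],[10,50,90]).round(4),b.sum())
E
```

```text
t 18.40 p [ 0.4792 -0.1939  0.1607] yaw 11.82 F [-3.61 -2.47  9.9 ] M [-0.313  0.676 -0.003] g 0.177 zax [ 8.e-04 -7.e-04 -1.e+00]
disc z [0.1603 0.1612 0.1627] 3687
[0, 0, 0, 99, 7, 0, 17, 21, 23, 27, 29, 50, 41, 47, 53, 50, 59]
[0, 0, 0, 102, 3, 0, 17, 21, 22, 32, 33, 56, 37, 54, 48, 54, 65]
bar top [0.1821 0.1865 0.1877] 936
```

The disc went from 0.166 to 0.161, about 4.8 mm down at ~10 N, with the tips still clear of the disc. I'll go a touch lower, then turn gently past the stop.

>>> servo_tool(
  commands=[
    [[0,0,0.003,0,0,0,8],[0,0,0.002,0,0,0,8],[0,0,0,0,0,-0.001,8],[0,0,0,0,0,-0.001,8],[0,0,0,0,0,-0.001,8],[0,0,0,0,0,0,8],[0,0,0,0,0,0,8],[0,0,0,0,0,0,8]],
  ],
)

```text
time_s: 19.45
ee_pos: [0.4793, -0.1938, 0.1598]
orientation: [0.0, 0.994, 0.112, 0.001]
contact_force: [-2.9, -1.0, 10.0]
grip_width: 0.177
```

```bash
python3 -c "
from h import *
st()"
```

```text
t 19.45 p [ 0.4793 -0.1938  0.1598] yaw 12.90 F [-2.88 -1.02  9.99] M [-0.192  0.553 -0.046] g 0.177 zax [ 1.3e-03 -6.0e-04 -1.0e+00]
```

Past the stop: torque is only 0.05 Nm at 12.9°. I'll turn on while pressed.

>>> servo_tool(
  commands=[
    [[0,0,0,0,0,-0.005,8],[0,0,0,0,0,-0.007,8],[0,0,0,0,0,-0.007,8],[0,0,0,0,0,-0.007,8],[0,0,0,0,0,-0.007,8],[0,0,0,0,0,-0.007,8],[0,0,0,0,0,-0.007,8],[0,0,0,0,0,-0.005,8]],
  ],
)

```text
time_s: 20.45
ee_pos: [0.4798, -0.1936, 0.1599]
orientation: [0.0, 0.962, 0.273, 0.001]
contact_force: [-0.3, 1.0, 10.2]
grip_width: 0.178
```

```bash
python3 -c "
from h import *
st()"
```

```text
t 20.45 p [ 0.4798 -0.1936  0.1599] yaw 31.68 F [-0.33  0.97 10.23] M [ 0.124  0.114 -0.074] g 0.178 zax [ 2.5e-03 -3.0e-04 -1.0e+00]
```

>>> servo_tool(
  commands=[
    [[0,0,0,0,0,-0.008,8],[0,0,0,0,0,-0.008,8],[0,0,0,0,0,-0.008,8],[0,0,0,0,0,-0.008,8],[0,0,0,0,0,-0.008,8],[0,0,0,0,0,-0.008,8],[0,0,0,0,0,-0.008,8],[0,0,0,0,0,-0.008,8]],
  ],
)

```text
time_s: 21.45
ee_pos: [0.4798, -0.1936, 0.1599]
orientation: [0.001, 0.888, 0.46, 0.001]
contact_force: [-0.4, 0.1, 9.8]
grip_width: 0.178
```

```bash
python3 -c "
from h import *
st()"
```

```text
t 21.45 p [ 0.4798 -0.1936  0.1599] yaw 54.75 F [-0.38  0.11  9.79] M [ 0.05   0.071 -0.047] g 0.178 zax [ 2.5e-03 -3.0e-04 -1.0e+00]
```

>>> servo_tool(
  commands=[
    [[0,0,0,0,0,-0.006,8],[0,0,0,0,0,-0.006,8],[0,0,0,0,0,-0.006,8],[0,0,0,0,0,-0.006,8],[0,0,0,0,0,-0.006,8],[0,0,0,0,0,-0.006,8],[0,0,0,0,0,-0.004,8],[0,0,0,0,0,0,8]],
  ],
)

```text
time_s: 22.45
ee_pos: [0.4798, -0.1936, 0.1599]
orientation: [0.001, 0.824, 0.567, 0.001]
contact_force: [0.4, 0.4, 9.4]
grip_width: 0.171
```

```bash
python3 -c "
from h import *
st()"
```

```text
t 22.45 p [ 0.4798 -0.1936  0.1599] yaw 69.07 F [0.36 0.42 9.41] M [ 0.046  0.105 -0.011] g 0.171 zax [ 2.4e-03 -3.0e-04 -1.0e+00]
```

>>> servo_tool(
  commands=[
    [[0,0,0,0,0,-0.0015,8],[0,0,0,0,0,-0.0015,8],[0,0,0,0,0,-0.0015,8],[0,0,0,0,0,-0.0015,8],[0,0,0,0,0,-0.0015,8],[0,0,0,0,0,-0.0015,8],[0,0,0,0,0,0,8],[0,0,0,0,0,0,8]],
  ],
  force=35,
)

```text
time_s: 23.45
ee_pos: [0.4798, -0.1936, 0.16]
orientation: [0.001, 0.808, 0.59, 0.001]
contact_force: [-0.0, 0.2, 9.5]
grip_width: 0.174
```

```bash
python3 -c "
from h import *
st()"
```

```text
t 23.45 p [ 0.4798 -0.1936  0.16  ] yaw 72.29 F [-0.02  0.2   9.46] M [0.032 0.121 0.002] g 0.174 zax [ 2.4e-03 -3.0e-04 -1.0e+00]
```

>>> servo_tool(
  commands=[
    [[0,0,0,0,0,-0.001,8],[0,0,0,0,0,-0.001,8],[0,0,0,0,0,-0.001,8],[0,0,0,0,0,-0.001,8],[0,0,0,0,0,-0.001,8],[0,0,0,0,0,-0.001,8],[0,0,0,0,0,0,8],[0,0,0,0,0,0,8]],
  ],
  force=30,
)

```text
time_s: 24.45
ee_pos: [0.4798, -0.1936, 0.1599]
orientation: [0.001, 0.796, 0.605, 0.001]
contact_force: [-0.9, 0.7, 10.1]
grip_width: 0.174
```

```bash
python3 -c "
from h import *
st()"
```

```text
t 24.45 p [ 0.4798 -0.1936  0.1599] yaw 74.45 F [-0.92  0.72 10.09] M [ 0.155  0.103 -0.075] g 0.174 zax [ 2.5e-03 -3.0e-04 -1.0e+00]
```

>>> servo_tool(
  commands=[
    [[0,0,0,0,0,-0.0008,8],[0,0,0,0,0,-0.0008,8],[0,0,0,0,0,-0.0008,8],[0,0,0,0,0,-0.0008,8],[0,0,0,0,0,-0.0008,8],[0,0,0,0,0,0,8],[0,0,0,0,0,0,8],[0,0,0,0,0,0,8]],
  ],
)

```text
time_s: 25.45
ee_pos: [0.4797, -0.1935, 0.1599]
orientation: [0.001, 0.789, 0.615, 0.001]
contact_force: [-0.5, 0.8, 9.9]
grip_width: 0.176
```

```bash
python3 -c "
from h import *
st()"
```

```text
t 25.45 p [ 0.4797 -0.1935  0.1599] yaw 75.89 F [-0.52  0.76  9.93] M [ 0.105  0.15  -0.086] g 0.176 zax [ 2.2e-03 -2.0e-04 -1.0e+00]
```

>>> servo_tool(
  commands=[
    [[0,0,0,0,0,-0.0008,8],[0,0,0,0,0,-0.0008,8],[0,0,0,0,0,-0.0008,8],[0,0,0,0,0,-0.0008,8],[0,0,0,0,0,0,8],[0,0,0,0,0,0,8],[0,0,0,0,0,0,8],[0,0,0,0,0,0,8]],
  ],
)

```text
time_s: 26.45
ee_pos: [0.4795, -0.1935, 0.1599]
orientation: [0.001, 0.782, 0.623, 0.001]
contact_force: [-2.0, 1.0, 9.8]
grip_width: 0.175
```

```bash
python3 -c "
from h import *
st()"
```

```text
t 26.45 p [ 0.4795 -0.1935  0.1599] yaw 77.03 F [-1.99  0.97  9.76] M [ 0.101  0.383 -0.129] g 0.175 zax [ 0.0017  0.     -1.    ]
```

>>> servo_tool(
  commands=[
    [[0,0,0,0,0,-0.0008,8],[0,0,0,0,0,-0.0006,8],[0,0,0,0,0,0,8],[0,0,0,0,0,0,8],[0,0,0,0,0,0,8],[0,0,0,0,0,0,8],[0,0,0,0,0,0,8],[0,0,0,0,0,0,8]],
  ],
)

```text
time_s: 27.45
ee_pos: [0.4794, -0.1935, 0.1598]
orientation: [0.0, 0.78, 0.626, 0.001]
contact_force: [-1.9, 1.0, 10.9]
grip_width: 0.18
```

```bash
python3 -c "
from h import *
st()"
```

```text
t 27.45 p [ 0.4794 -0.1935  0.1598] yaw 77.54 F [-1.86  0.97 10.9 ] M [ 0.138  0.437 -0.113] g 0.180 zax [ 1.4e-03  1.0e-04 -1.0e+00]
```

>>> servo_tool(
  commands=[
    [[0,0,0,0,0,-0.001,8],[0,0,0,0,0,-0.001,8],[0,0,-0.005,0,0,0,8],[0,0,-0.008,0,0,0,8],[0,0,-0.008,0,0,0,8],[0,0,-0.008,0,0,0,8],[0,0,-0.008,0,0,0,8],[0,0,0,0,0,0,8]],
  ],
)

```text
time_s: 28.45
ee_pos: [0.479, -0.1936, 0.1658]
orientation: [-0.0, 0.776, 0.631, 0.0]
contact_force: [-1.2, 3.3, 3.4]
grip_width: 0.175
```

```bash
python3 -c "
from h import *
st()"
```

```text
t 28.45 p [ 0.479  -0.1936  0.1658] yaw 78.24 F [-1.19  3.29  3.41] M [ 0.421  0.241 -0.106] g 0.175 zax [-4.e-04  7.e-04 -1.e+00]
```

At the original height the spring still pushes up 3.4 N, where before it pulled. The claws are in the slots, so I'll lift straight up slowly.

>>> servo_tool(
  commands=[
    [[0,0,-0.008,0,0,0,8],[0,0,-0.01,0,0,0,8],[0,0,-0.01,0,0,0,8],[0,0,-0.01,0,0,0,8],[0,0,-0.01,0,0,0,8],[0,0,-0.01,0,0,0,8],[0,0,-0.01,0,0,0,8],[0,0,0,0,0,0,8]],
  ],
  force=40,
)

```text
time_s: 29.45
ee_pos: [0.4791, -0.194, 0.1798]
orientation: [0.0, 0.776, 0.631, 0.0]
contact_force: [-0.1, -0.5, -0.7]
grip_width: 0.173
```

```bash
python3 -c "
from h import *
st()"
```

```text
t 29.45 p [ 0.4791 -0.194   0.1798] yaw 78.24 F [-0.11 -0.45 -0.66] M [ 0.035  0.005 -0.037] g 0.173 zax [ 5.e-04 -3.e-04 -1.e+00]
```

>>> servo_tool(
  commands=[
    [[0,0,-0.06,0,0,0,8],[0,0,-0.09,0,0,0,8],[0,0,-0.075,0,0,0,8],[0.12,-0.014,0,0,0,0,8],[0.2,-0.024,0,0,0,0,8],[0.24,-0.028,0,0,0,0,8],[0.24,-0.028,0,0,0,0,8],[0.24,-0.028,0,0,0,0,8]],
  ],
)

```text
time_s: 30.45
ee_pos: [0.4976, 0.0162, 0.2252]
orientation: [0.0, 0.776, 0.631, 0.0]
contact_force: [-0.2, 0.4, -2.3]
grip_width: 0.175
```

>>> servo_tool(
  commands=[
    [[0.24,-0.028,0,0,0,0,8],[0.24,-0.028,0,0,0,0,8],[0.22,-0.026,0,0,0,0,8],[0.16,-0.019,0,0,0,0,8],[0.1,-0.012,0,0,0,0,8],[0.038,-0.005,0,0,0,0,8],[0,0,0,0,0,0,8],[0,0,0,0,0,0,8]],
  ],
)

```text
time_s: 31.45
ee_pos: [0.5153, 0.214, 0.2246]
orientation: [0.0, 0.776, 0.63, -0.0]
contact_force: [-0.9, 0.5, -1.8]
grip_width: 0.175
```

```bash
python3 - <<'E'
from h import *
s,R=st(); p,W=wcloud("w7"); e=s["ee_pos"]; L=(W-e)@R; Z=W[...,2]
r=np.hypot(L[...,0],L[...,1])
m=(r<.032)&(abs(Z-e[2])<.01)&(L[...,0]>.012); P=W[m]; print("disc z - tcp",np.percentile(P[:,2]-e[2],[10,50,90]).round(4),len(P))
c=np.linalg.lstsq(np.c_[P[:,:2],np.ones(len(P))],P[:,2],rcond=None)[0]; print("tilt deg",np.degrees(c[:2]).round(2))
t,dt=manip.grab_frame("top"); Wt=cloud("top",dt); ps,_=manip.grab_frame("scene")
fl=(Wt[...,1]>.22)&(Wt[...,1]<.3)&(abs(Wt[...,0]-.5)<.04)&(Wt[...,2]<.03); print("floor",np.median(Wt[fl][:,2]).round(4),fl.sum())
cv2.imwrite("pics/t7.png",np.hstack([cv2.resize(p[100:384,100:420],(400,355)),cv2.resize(ps[60:344,180:500],(400,355))]))
to_tool([.515,.215,.0245])
E
```

```text
t 31.45 p [0.5153 0.214  0.2246] yaw 78.17 F [-0.9   0.47 -1.78] M [ 0.014 -0.02  -0.012] g 0.175 zax [-1.e-04 -2.e-04 -1.e+00]
disc z - tcp [-0.0006  0.0005  0.0015] 2093
tilt deg [0.17 0.13]
floor 0.0043 950
t 31.60 p [0.5153 0.2143 0.2246] yaw 78.19 F [ 0.38  0.27 -0.23] M [-0.029  0.013 -0.007] g 0.178 zax [ 1.e-04 -1.e-04 -1.e+00]
tool shift norm [ 0.0033 -0.0021  1.0004]
```

View pics/t7.png

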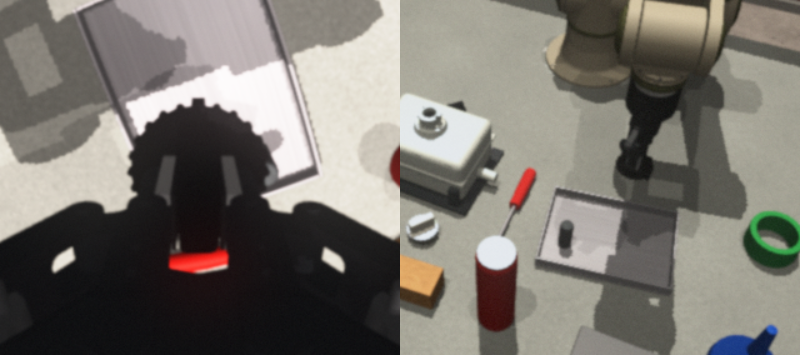

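The right half shows the neck open and the cap hanging level above the tray, with the socket at its other end. Descending.

>>> servo_tool(
  commands=[
    [[0,0,0.1,0,0,0,8],[0,0,0.2,0,0,0,8],[0,0,0.2,0,0,0,8],[0,0,0.2,0,0,0,8],[0,0,0.14,0,0,0,8],[0,0,0.07,0,0,0,8],[0,0,0.03,0,0,0,8],[0,0,0,0,0,0,8]],
  ],
)

```text
time_s: 32.6
ee_pos: [0.5155, 0.2149, 0.0371]
orientation: [0.0, 0.776, 0.631, 0.0]
contact_force: [-0.4, -1.3, -1.4]
grip_width: 0.178
```

>>> servo_tool(
  commands=[
    [[0,0,0.01,0,0,0,8],[0,0,0.01,0,0,0,8],[0,0,0.01,0,0,0,8],[0,0,0.007,0,0,0,8],[0,0,0.005,0,0,0,8],[0,0,0.005,0,0,0,8],[0,0,0.003,0,0,0,8],[0,0,0,0,0,0,8]],
  ],
)

```text
time_s: 33.6
ee_pos: [0.5151, 0.2149, 0.0265]
orientation: [-0.0, 0.776, 0.631, -0.0]
contact_force: [-0.5, -0.1, -0.8]
grip_width: 0.176
```

```bash
python3 -c "
from h import *
st()"
```

```text
t 33.60 p [0.5151 0.2149 0.0265] yaw 78.24 F [-0.52 -0.09 -0.84] M [ 0.06  -0.007 -0.018] g 0.176 zax [-1.e-04 -0.e+00 -1.e+00]
```

Still hanging at -0.8 N with about 2 mm to go. I'll go slower.

>>> servo_tool(
  commands=[
    [[0,0,0.002,0,0,0,8],[0,0,0.002,0,0,0,8],[0,0,0.002,0,0,0,8],[0,0,0.002,0,0,0,8],[0,0,0.001,0,0,0,8],[0,0,0,0,0,0,8],[0,0,0,0,0,0,8],[0,0,0,0,0,0,8]],
  ],
)

```text
time_s: 34.6
ee_pos: [0.5151, 0.2149, 0.0247]
orientation: [-0.0, 0.776, 0.631, 0.0]
contact_force: [0.0, 0.5, -1.2]
grip_width: 0.176
```

```bash
python3 -c "
from h import *
st()"
```

```text
t 34.60 p [0.5151 0.2149 0.0247] yaw 78.24 F [ 0.04  0.54 -1.23] M [-0.018  0.037 -0.006] g 0.176 zax [-0.  0. -1.]
```

>>> servo_tool(
  commands=[
    [[0,0,0.002,0,0,0,8],[0,0,0.001,0,0,0,8],[0,0,0.001,0,0,0,8],[0,0,0.001,0,0,0,8],[0,0,0,0,0,0,8],[0,0,0,0,0,0,8],[0,0,0,0,0,0,8],[0,0,0,0,0,0,8]],
  ],
)

```text
time_s: 35.6
ee_pos: [0.5153, 0.2149, 0.0244]
orientation: [0.0, 0.776, 0.631, 0.0]
contact_force: [-3.0, -1.1, 8.6]
grip_width: 0.178
```

```bash
python3 -c "
from h import *
st()"
```

```text
t 35.60 p [0.5153 0.2149 0.0244] yaw 78.24 F [-3.03 -1.14  8.63] M [-0.144  0.591  0.024] g 0.178 zax [ 4.e-04  0.e+00 -1.e+00]
```

It's on the floor with 8.6 N of contact. I'll ease off and open slowly.

>>> servo_tool(
  commands=[
    [[0,0,-0.002,0,0,0,8],[0,0,-0.001,0,0,0,8],[0,0,0,0,0,0,15],[0,0,0,0,0,0,18],[0,0,0,0,0,0,24],[0,0,0,0,0,0,32],[0,0,0,0,0,0,40],[0,0,0,0,0,0,40]],
  ],
  force=20,
)

```text
time_s: 36.6
ee_pos: [0.5152, 0.2149, 0.0243]
orientation: [0.0, 0.776, 0.631, 0.0]
contact_force: [-0.1, -0.4, 0.2]
grip_width: 0.469
```

>>> servo_tool(
  commands=[
    [[0,0,-0.03,0,0,0,40],[0,0,-0.08,0,0,0,40],[0,0,-0.12,0,0,0,40],[0,0,-0.2,0,0,0,40],[0,0,-0.2,0,0,0,40],[0,0,-0.2,0,0,0,40],[0,0,-0.1,0,0,0,40],[0,0,0,0,0,0,40]],
  ],
)

```text
time_s: 37.6
ee_pos: [0.5157, 0.215, 0.2125]
orientation: [0.001, 0.776, 0.631, 0.002]
contact_force: [0.7, 0.3, 0.4]
grip_width: 0.465
```

```bash
python3 - <<'E'
from h import *
s,R=st(); p,W=wcloud("w8"); Z=W[...,2]; X=W[...,0];Y=W[...,1]
m=(np.hypot(X-.515,Y-.215)<.034)
for n,a,b in(("disc",.015,.034),("bar",.042,.06)):
    P=W[m&(Z>a)&(Z<b)]; 
    if len(P): c=np.linalg.lstsq(np.c_[P[:,:2],np.ones(len(P))],P[:,2],rcond=None)[0]; print(n,len(P),P.mean(0).round(4),np.percentile(P[:,2],[10,50,90]).round(4),"tilt",np.degrees(c[:2]).round(2))
ps,_=manip.grab_frame("scene"); t,d=manip.grab_frame("top"); Wt=cloud("top",d); np.savez("top9.npz",p=t,d=d)
z=np.load("top0.npz"); W0=cloud("top",z["d"]); v,u=np.mgrid[:384,:512]
for n,b,h in(("socket",(180,210,175,200),.04),("can",(195,240,60,135),.05),("box",(262,310,90,130),.03),("screwdriver",(232,258,160,255),.012)):
    k=(u>b[0])&(u<b[1])&(v>b[2])&(v<b[3]); print(n,[w[k&(w[...,2]>h)&(w[...,2]<.25)].mean(0).round(4) for w in(W0,Wt)])
cv2.imwrite("pics/t9.png",np.hstack([cv2.resize(p[100:384,100:420],(400,355)),cv2.resize(ps[60:344,180:500],(400,355))]))
E
```

```text
t 37.60 p [0.5157 0.215  0.2125] yaw 78.24 F [0.72 0.27 0.37] M [ 0.017 -0.01   0.013] g 0.465 zax [ 4.e-03  8.e-04 -1.e+00]
disc 1488 [0.5158 0.2168 0.0249] [0.0239 0.0249 0.0258] tilt [ 0.03 -0.08]
bar 691 [0.516  0.216  0.0504] [0.049  0.0506 0.0516] tilt [-1.75 -0.76]
socket [array([0.5584, 0.1256, 0.0624]), array([0.5584, 0.1256, 0.0622])]
can [array([0.7353, 0.0633, 0.1632]), array([0.7353, 0.0632, 0.1629])]
box [array([ 0.7552, -0.0867,  0.0488]), array([ 0.7551, -0.0866,  0.0487])]
screwdriver [array([0.4865, 0.0064, 0.0218]), array([0.4867, 0.0063, 0.0217])]
```

View pics/t9.png

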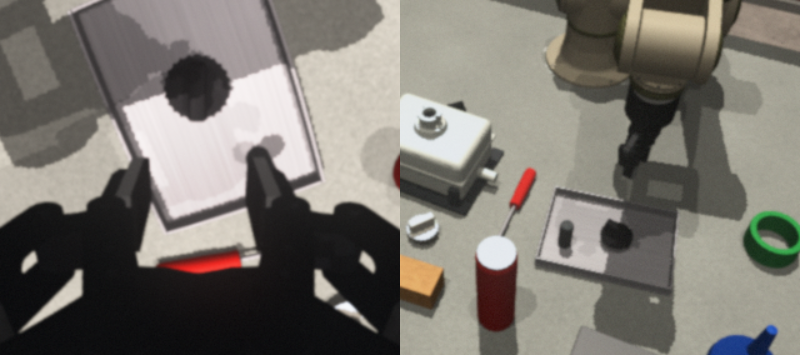

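The cap stands upright in the tray, at (197,87) in the left half and (616,233) in the right. Its disc is level at z 0.025, as it should be on the floor. The other things haven't moved and the gripper is clear, so I'll hand in.

```bash
python3 -c "
from plant import manip
print(manip.hand_in())"
```

```text
the job is handed in; nothing more can be done
None
```

The cap is off the tank and standing upright, bar up, on the tray floor. I handed the job in at 37.6 s, and no verdict was reported.

- **First stop:** I felt it at about 11–12° of gripper yaw. While confirming that it was the stop and not friction, the torque briefly reached 0.51 Nm. That is above the 0.3 Nm called plenty, but about 23 N at the claws, so under the 40 N limit. I then held it for about two seconds at 0.2–0.3 Nm to bleed.
- **Opening:** I pressed it down about 5 to 6 mm at about 10 N and turned it on to about 78° with under 0.15 Nm. The claws came free in the slots and I lifted it straight off.
- **Placing:** It touched the floor with about 9 N, which I eased off before opening the fingers.

**Last checks:** The cap's disc was level to 0.1°, with its top at z 0.025, which matches standing flat on the floor. The neck was open. The socket, can, box and screwdriver matched their starting positions to within 0.3 mm, and the gripper was clear at about 0.21 m.

**What disagreed:** The fingertips were about 26 mm higher than the stated tool geometry. My first grasp closed on air above the bar without touching it. I corrected it by measuring the tips against the bar with the wrist camera.

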